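Clamp the bass soundpost blank in the trimming jig

ROBOT

A 6-joint arm with a two-finger parallel gripper is mounted at the origin on the work surface. World frame = base frame: x ahead of the robot, y to its left, z up, the work surface at z = 0. Lengths are in m, angles in degrees, forces in N, time in s.
With the tool pointing down it reaches from about 0.3 to 0.75 m from the base axis. Payload 8.5 kg.
Tool frame: the origin (TCP) lies on the centre line of the jaws, within the pads' length; the fingertips stand 11 mm ahead of it and the grasp point (between the pads) lies 8 mm behind it; x points along the fingers, y is the direction in which the jaws open and shut, and the axes are right-handed (so a half turn about x gives the same grasp; the last joint's range is limited). The gripper opens to 85 mm and grips with 20 to 120 N. Pads are 22 mm wide; open, the fingers measure 114 mm over their backs; the gripper's body (76 mm by 85 mm) begins 54 mm behind the grasp point. The pads swing forward as they close: fully open they stand 13 mm farther back than shut.
Start: joints at [57.909, 21.807, 74.336, -0, 83.858, -12.336], TCP at [0.186, 0.518, 0.242] pointing down, gripper open.
Joint ranges: [-178.18, 178.18], [-50.72, 133.34], [12.68, 142.11], [-81.47, 261.47], [9.98, 163.14], [-165.26, 165.26]. Speed limits (degrees/s): [136.94, 136.94, 180, 180, 180, 180].

INTERFACE

Orientations are given as a 3x3 rotation matrix whose columns are the frame's x, y, z axes.
In Python, from rig import env gives the robot as it stands.
- The arm moves only by the tool carry_out, never from a script. Its argument "motion" is a list that holds one entry, the list of rows, each a list of 7 numbers: the shift along the tool's x, y, z in cm, then the turn, a rotation vector about the tool's x, y, z in rad, then the finger opening in cm, from 0 to 8.54. A call has 1 to 5 rows; each row is the pose to reach, as a shift and turn from the pose commanded when the call began, along the tool's axes at that moment; what a row does not reach only later rows make up. A row lasts 1/12 s, in which the tool goes at most 41.7 mm and 7.16 degrees, less where a joint would pass 70% of its speed; a pose out of reach is approached as far as the arm can. A call with a gripper value outside its range is refused whole. The fingers move at their own pace and stop on an object; "grip_force" is the grip in N (left out, the last holds). Time passes only in rows, so rows that repeat a pose let the fingers close. It gives the time, the measured TCP pose, the force and the opening at its end, in the units of the state.
- env.observe(): the state, without advancing time (a new reading comes with each control period).
- env.get_image(name): name is "scene" or "top" or "wrist"; returns a dict with "image" (480x640x3 uint8, red, green, blue), "fov_y" (degrees; the focal length in pixels is half the picture's height over the tangent of half this angle, whatever the lens; pixels are square), "cx", "cy" (the principal point, pixels), "k1" (the pictures are not rectified: a ray, as slopes to the right and down, at radius r is drawn at 1 + k1 r^2 times it, then the intrinsics apply), "R" (3x3) and "t" (3): a world point X has camera coordinates R X + t. Camera axes: x right, y down, z forward; pixel columns grow to the right and rows downward; lengths in m; the calibration is good to about 2 mm. A picture is of the moment at which its call begins. There is no depth.
- env.close_job(): hands the job in, once; it reports no verdict.
The state is a dict: "time_s": time; "q": joint angles; "qvel": joint speeds; "joint_efforts": joint torques, N m; "position": TCP position; "tool_rot": TCP orientation; "ft_force": force on the tool from outside, world axes, zero at the start; "wrist_torque": the same for the moment, N m; "grip_width": finger opening in m.
Only numpy, scipy, OpenCV 4.12 (cv2) and the standard library are available. Lean on these libraries where they do the work, as an engineer would, in place of code of your own. Each camera call takes 0.05 s, during which the arm holds its last target. There are 200 camera calls.

TASK

Take the thick round soundpost blank out of the cradle and load it in the trimming jig: bring it past the spring gate and down into the two vees so that the gate springs back over it, and slide it along until its end holds the brass end button pressed right in. Then let go, and leave the two thin blanks lying in the cradle.

Things in the scene. Friction and masses are not known exactly. Their poses are not given: they have to be found in the camera images.
- post: The thick bass soundpost blank, the thickest of the three rods: a plain light-wood dowel, 18 mm diameter, 240 mm long, about 30 g, both ends alike. Origin at its middle on the axis; x runs along the rod (y and z turn as it rolls). It starts in one of the three notches of the cradle, its axis 52 mm above the table.
- thin_a: A thin light-wood dowel to be left lying in the cradle: 12 mm diameter, 240 mm long, 14 g. Origin at its middle on the axis, x along the rod.
- thin_b: The other thin dowel to be left lying in the cradle: 12 mm diameter, 190 mm long, 11 g. Origin at its middle on the axis, x along the rod.
- cradle: Fixed brown wooden cradle: base 180 x 220 x 8 mm, two notched boards across it at x = -70 and +70 mm (15 mm thick, tops 47 mm above the table). Rods lie along x in open vee notches only 5 mm deep, 17 mm wide, at y = -75, 0 and +75 mm: a light knock rolls a rod out. Which rod lies in which notch varies. Origin at table level under its centre.
- jig: Fixed trimming jig on a dark wooden base, x from -110 to +200, y from -50 to +70 mm, 20 mm high. The rod's bed runs along x. Two aluminium vee blocks at x = -79 to -55 and +55 to +79 mm; between them only the base and the gate's low cross bar. Spring gate on the +y side, end button at the +x end. Origin at table level under the centre of the bed, z up.
- bed (a point): Middle of the bed, on the axis of a seated thick rod: 66 mm above the table, at x = y = 0 of the jig, axes as the jig's. The vees' -y flanks rise at 45 degrees to y = -20 mm, 73 mm above the table; the +y flanks to y = +12 mm, 65 mm above it.
- gate (a joint): Travel of the dark steel spring gate along the jig's +y, in m: 0 = shut, no rod; 0.026 = fully back; about 0.005 when closed over the seated thick rod, which it wedges into the vees. Spring 1.6 N shut, 5 N at 0.019. Under it the rod still slides lengthwise against 3 to 8 N, but jams if pressed down as well. Cross bar at y = 12 to 32 mm (shut), top 34 mm above the table.
- nose (a point): Midway between the gate's two lips (18 mm wide, at x = -67 and +67 mm), on the line of their upright noses (80.5 to 88 mm above the table, at y = -10 mm when shut). Lips are flat on top: a rod cannot be pressed down through them. Push both noses back with the rod's side from -y, axis 84 mm above the table, until over the bed (travel 0.019), then lower it.
- button (a joint): How far the brass end button is pressed, in m: 0 = untouched, 0.008 = right in, hard stop. An 18 mm disc facing the jig's -x, on the bed's axis, on an aluminium block (top 95 mm above the table). The block is set anew each job and not reported: the free button face lies between x = 100 and 130 mm of the jig; feel for it. Spring 0.6 to 1.6 N; the gated rod holds it in.

How it is judged:
By the outcome, as a careful person would: the job done as asked, in the order asked, and still so for the second after the job is handed in, with the robot touching nothing.
It also fails if it takes over 64 s, if anything falls off the work surface, if the arm or the gripper's body presses on something with over 40 N, if the wrist force passes 120 N, or if a joint passes its speed limit or range.

## Working session

There is one attempt and no reset: what is moved stays moved. The work goes in short steps, Python scripts to look and compute and a tool call to move; the robot and the scene stay as the last step left them, time stands still between calls to the robot, and variables do not carry over. Pictures are saved under pics/ and viewed, on a budget of 10 in all, crops included, one or two more only if the job needs it, and the job is handed in when it is done.

Besides the shell and the picture viewer there is one more tool, called after "Call:" by a JSON object that holds its "op" and its "data". carry_out: Moves the arm, as the interface text tells. Its arguments: {"type":"object","properties":{"motion":{"type":"array","items":{"type":"array","items":{"type":"array","items":{"type":"number"}}}},"grip_force":{"type":"number"}},"required":["motion"]}

```bash
ls; mkdir -p pics; python3 - <<'E'
from rig import env
import cv2,numpy as np
o=env.observe(); print({k:np.round(v,4).tolist() for k,v in o.items()})
for n in ["scene","top"]:
    d=env.get_image(n); cv2.imwrite(f"pics/{n}0.png",d["image"][:,:,::-1]); 
    print(n,d["fov_y"],d["cx"],d["cy"],d["k1"],np.round(d["R"],3).tolist(),np.round(d["t"],3).tolist())
E
```

```text
pics
{'time_s': 0.0, 'q': [57.9085, 21.8431, 74.384, -0.0007, 83.8564, -12.3352], 'qvel': [0.0349, -0.0444, 0.0, 0.1097, -0.0424, 0.0767], 'joint_efforts': [-0.0001, -44.8472, -23.1276, -0.0002, 0.0048, -0.0], 'position': [0.1858, 0.5174, 0.2417], 'tool_rot': [[-0.0008, 0.338, 0.9411], [-0.0012, 0.9411, -0.338], [-1.0, -0.0014, -0.0003]], 'ft_force': [0.0452, 0.4343, -0.3965], 'wrist_torque': [0.0, -0.0097, 0.0115], 'grip_width': 0.0853}
scene 54.00348507948124 314.9782192628714 237.10227560417758 0.04380788782161592 [[-0.836, 0.549, -0.003], [0.446, 0.676, -0.587], [-0.321, -0.492, -0.809]] [0.447, -0.251, 1.093]
top 51.28332411335694 319.45992808263895 238.04808531540576 -0.11208578856254597 [[0.004, -1.0, -0.015], [-0.993, -0.003, -0.117], [0.117, 0.015, -0.993]] [0.044, 0.611, 0.845]
```

View pics/scene0.png

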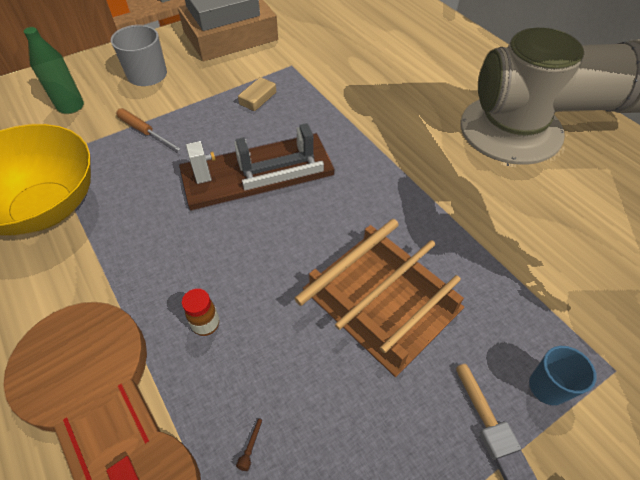

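View pics/top0.png

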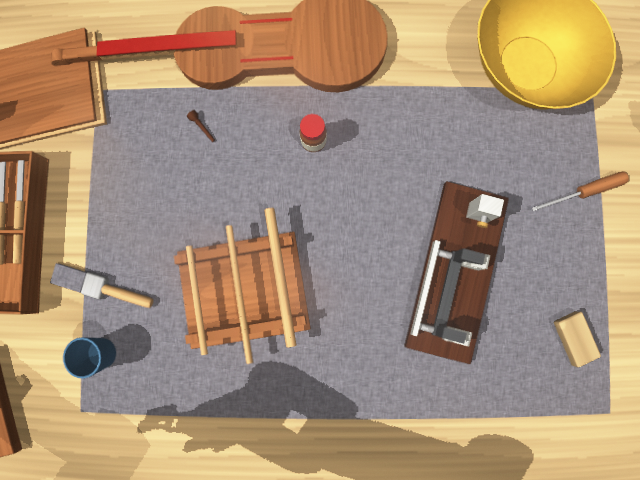

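The scene view shows the cradle with three rods, the thick one nearest the jig, running (300,300)–(395,225). The top view shows the thick rod running (270,210)–(291,345). The jig base corners are at about (447,182), (508,197), (472,362) and (405,347), with the button block at (485,208). I'll measure both next.

```bash
cat > h.py <<'E'
import cv2,numpy as np
from rig import env
class Cam:
    def __init__(s,n,d=None):
        d=d or env.get_image(n); s.im=d["image"]; f=240/np.tan(np.radians(d["fov_y"]/2))
        s.K=np.array([[f,0,d["cx"]],[0,f,d["cy"]],[0,0,1.]]); s.D=np.array([d["k1"],0,0,0.]); s.R=np.array(d["R"]); s.t=np.array(d["t"])
        s.c=-s.R.T@s.t
    def rays(s,uv):
        p=cv2.undistortPoints(np.array(uv,float).reshape(-1,1,2),s.K,s.D)[:,0]
        return np.c_[p,np.ones(len(p))]@s.R
    def plane(s,uv,z):
        r=s.rays(uv); return s.c+r*((z-s.c[2])/r[:,2])[:,None]
    def proj(s,X):
        return cv2.projectPoints(np.array(X,float).reshape(-1,1,3),cv2.Rodrigues(s.R)[0],s.t,s.K,s.D)[0][:,0]
E
python3 - <<'E'
from h import *
c=Cam("top"); hsv=cv2.cvtColor(c.im,cv2.COLOR_RGB2HSV)
print("jig corners rough",np.round(c.plane([(447,182),(508,197),(472,362),(405,347)],.02),4).tolist())
print("post ends rough",np.round(c.plane([(270,210),(291,345)],.052),4).tolist())
for p in [(410,340),(470,190),(400,345),(280,280),(425,290),(452,290)]: print(p,hsv[p[1],p[0]])
crop=c.im[170:375,390:525]; a=cv2.resize(crop,None,fx=2.9,fy=2.9,interpolation=cv2.INTER_CUBIC)
crop=c.im[195:370,170:315]; b=cv2.resize(crop,None,fx=2.7,fy=2.7,interpolation=cv2.INTER_CUBIC)
o=np.zeros((600,800,3),np.uint8); o[:a.shape[0],:a.shape[1]]=a; o[:b.shape[0],400:400+b.shape[1]]=b
cv2.imwrite("pics/crop1.png",o[:,:,::-1])
E
```

```text
jig corners rough [[0.7164, -0.1862, 0.02], [0.6894, -0.2989, 0.02], [0.393, -0.2241, 0.02], [0.42, -0.105, 0.02]]
post ends rough [[0.658, 0.1325, 0.052], [0.4259, 0.0934, 0.052]]
(410, 340) [  9 124 103]
(470, 190) [  9 138 100]
(400, 345) [141  12 147]
(280, 280) [ 19 103 242]
(425, 290) [ 24   5 248]
(452, 290) [135   5  98]
```

View pics/crop1.png

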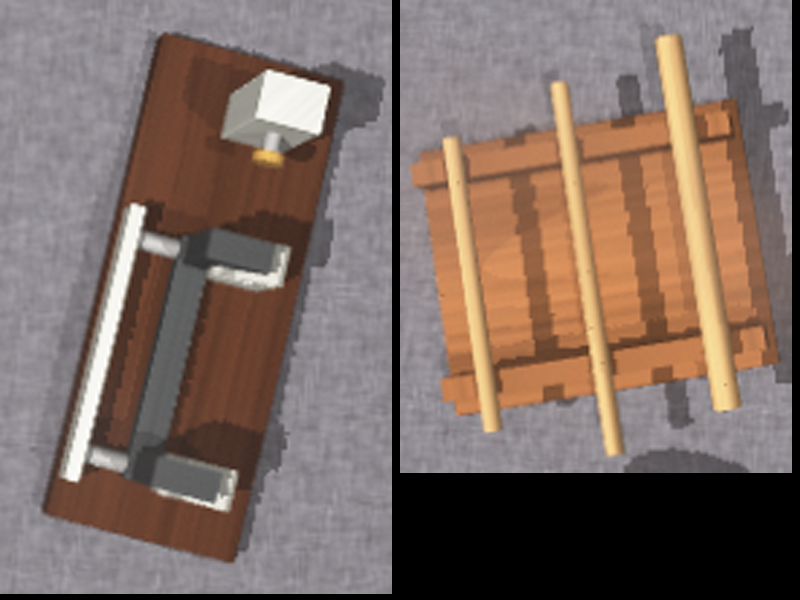

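The crop shows the cradle and jig clearly. The gate is on the left (+y) side, the lips are over both vees, and the brass button is at crop (268,157). Next I'll get precise poses from both cameras.

```bash
cat > m.py <<'E'
from h import *
def rect(c,z,x0,x1,y0,y1,s=.0005):   # world-plane picture: col = y, row = x
    X,Y=np.meshgrid(np.arange(x0,x1,s),np.arange(y0,y1,s),indexing='ij')
    p=c.proj(np.stack([X,Y,X*0+z],-1)).astype(np.float32).reshape(X.shape+(2,))
    return cv2.remap(c.im,p[...,0],p[...,1],cv2.INTER_LINEAR)
def comp(m,n=1):
    k,l,st,ce=cv2.connectedComponentsWithStats(m.astype(np.uint8)); i=np.argsort(-st[1:,4])[:n]+1
    return [l==j for j in i]
E
python3 - <<'E'
from m import *
for n in ["top","scene"]:
    c=Cam(n); print(n,"cam at",np.round(c.c,3))
    s=.0005
    # jig base
    x0,y0=.35,-.34; im=rect(c,.02,x0,.76,y0,-.05); h=cv2.cvtColor(im,cv2.COLOR_RGB2HSV)
    m=(h[...,0]<16)&(h[...,1]>90); m=comp(m)[0]
    pts=cv2.findNonZero(m.astype(np.uint8)); hull=cv2.convexHull(pts)
    q=cv2.boxPoints(cv2.minAreaRect(hull)); print("jig box",np.round(np.c_[x0+q[:,1]*s,y0+q[:,0]*s],4).tolist())
    a=cv2.approxPolyDP(hull,12,True)[:,0]; print("jig poly",np.round(np.c_[x0+a[:,1]*s,y0+a[:,0]*s],4).tolist())
    # post
    x0,y0=.38,.0; im=rect(c,.052,x0,.72,y0,.36); h=cv2.cvtColor(im,cv2.COLOR_RGB2HSV)
    m=(h[...,0]>=15)&(h[...,0]<26)&(h[...,1]>70)&(h[...,1]<150)&(h[...,2]>170)
    m=cv2.morphologyEx(m.astype(np.uint8),cv2.MORPH_OPEN,np.ones((5,5)))
    for r in comp(m,3):
        (cx,cy),(w,l),an=cv2.minAreaRect(cv2.findNonZero(r.astype(np.uint8))); 
        b=cv2.boxPoints(((cx,cy),(w,l),an)); e=[(b[i]+b[(i+1)%4])/2 for i in range(4)]
        d1,d2=e[2]-e[0],e[3]-e[1]; d=d1 if np.hypot(*d1)>np.hypot(*d2) else d2
        print("rod",np.round([x0+cy*s,y0+cx*s,min(w,l)*s,max(w,l)*s],4),"ang",np.round(np.degrees(np.arctan(d[0]/d[1])),2))
E
```

```text
top cam at [0.508 0.033 0.911]
jig box [[0.6887000203132629, -0.29919999837875366], [0.3896999955177307, -0.22139999270439148], [0.420199990272522, -0.10409999638795853], [0.7192000150680542, -0.1818999946117401]]
jig poly [[0.4215, -0.1065], [0.7125, -0.1805], [0.7165, -0.1915], [0.6875, -0.297], [0.3925, -0.2205]]
rod [0.5427 0.1156 0.0154 0.2424] ang 9.87
rod [0.513  0.1859 0.0109 0.2406] ang 9.66
rod [0.5016 0.2595 0.0104 0.1902] ang 9.65
scene cam at [0.836 0.462 0.739]
jig box [[0.6872000098228455, -0.2948000133037567], [0.38929998874664307, -0.21580000221729279], [0.4235999882221222, -0.08640000224113464], [0.7214999794960022, -0.16539999842643738]]
jig poly [[0.428, -0.0925], [0.7175, -0.1645], [0.6875, -0.29], [0.392, -0.213]]
rod [0.5375 0.117  0.0153 0.243 ] ang 9.73
rod [0.511  0.1901 0.0101 0.24  ] ang 9.44
rod [0.4999 0.2642 0.0102 0.19  ] ang 9.56
```

```bash
cat > go.py <<'E'
import sys; from h import *; from scipy.spatial.transform import Rotation as Ro
# go.py x y z yaw(of tool y, deg): shift (cm) and turn to that downward pose
x,y,z,a=map(float,sys.argv[1:5]); o=env.observe(); T=np.array(o["tool_rot"]); p=np.array(o["position"])
s,c=np.sin(np.radians(a)),np.cos(np.radians(a)); G=np.array([[0,c,s],[0,s,-c],[-1,0,0]])
print("t",o["time_s"],"p",np.round(p,4),"yaw",round(np.degrees(np.arctan2(T[1,1],T[0,1])),2),"F",np.round(o["ft_force"],1),"w",round(o["grip_width"],4))
print("shift cm",np.round(T.T@(np.array([x,y,z])-p)*100,2),"turn",np.round(Ro.from_matrix(T.T@G).as_rotvec(),3))
E
python3 go.py .541 .116 .17 99.7
```

```text
t 0.25 p [0.1858 0.5175 0.2421] yaw 70.24 F [ 0.6 -0.3  0.4] w 0.0857
shift cm [  7.22 -25.78  47.  ] turn [-0.514 -0.     0.001]
```

Call:
{"op": "carry_out", "data": {"motion": [[[0.5, -2, 3.6, -0.05, 0, 0, 8], [1, -4, 7.2, -0.12, 0, 0, 7], [1.6, -6, 10.8, -0.2, 0, 0, 6], [2.2, -8, 14.4, -0.28, 0, 0, 5.5], [2.8, -10, 18, -0.36, 0, 0, 5.5]]]}}

```text
time_s: 0.67
position: [0.3223, 0.3611, 0.2141]
tool_rot: [[0.0, -0.02, 1.0], [0.0, 1.0, 0.02], [-1.0, 0.0, 0.0]]
ft_force: [1.5, 0.9, -0.5]
grip_width: 0.055
```

```bash
python3 go.py .541 .116 .17 99.7
```

```text
t 0.6667 p [0.3223 0.3611 0.2141] yaw 91.13 F [ 1.5  0.9 -0.5] w 0.055
shift cm [  4.42 -24.93  21.39] turn [-0.15  0.   -0.  ]
```

Call:
{"op": "carry_out", "data": {"motion": [[[0.5, -3, 2.6, -0.03, 0, 0, 5.5], [1, -6, 5.2, -0.06, 0, 0, 5.5], [1.6, -9, 7.8, -0.09, 0, 0, 5.5], [2.2, -12, 10.4, -0.12, 0, 0, 5.5], [2.8, -15, 13, -0.15, 0, 0, 5.5]]]}}

```text
time_s: 1.08
position: [0.4548, 0.2129, 0.1861]
tool_rot: [[0.0, -0.166, 0.986], [0.0, 0.986, 0.166], [-1.0, 0.0, 0.0]]
ft_force: [0.4, 0.8, 0.6]
grip_width: 0.0555
```

Call:
{"op": "carry_out", "data": {"motion": [[[0.5, -3, 2.6, 0, 0, 0, 5.5], [1, -6, 5.2, 0, 0, 0, 5.5], [1.5, -9, 7.5, 0, 0, 0, 5.5], [1.6, -10, 8.4, 0, 0, 0, 5.5], [1.6, -10, 8.4, 0, 0, 0, 5.5]]]}}

```text
time_s: 1.5
position: [0.5549, 0.1276, 0.1694]
tool_rot: [[-0.001, -0.161, 0.987], [-0.0, 0.987, 0.161], [-1.0, -0.0, -0.001]]
ft_force: [-0.6, -0.1, -0.1]
grip_width: 0.055
```

```bash
python3 go.py .541 .116 .10 99.7; python3 - <<'E'
from h import *
c=Cam("wrist"); cv2.imwrite("pics/w1.png",c.im[:,:,::-1]); print(c.c,c.R[2])
d=np.array([np.cos(np.radians(9.8)),np.sin(np.radians(9.8)),0]); m=np.array([.541,.116,.052])
print(np.round(c.proj([m-.12*d,m,m+.12*d]),1).tolist())
E
```

```text
t 1.5 p [0.5549 0.1276 0.1694] yaw 99.27 F [-0.6 -0.1 -0.1] w 0.055
shift cm [ 6.94 -0.92 -1.55] turn [-0.008 -0.001  0.   ]
[0.47603504 0.11343487 0.3011218 ] [ 0.30603554  0.0491459  -0.95075072]
[[309.2, 26.2], [313.0, 213.0], [316.0, 354.5]]
```

View pics/w1.png

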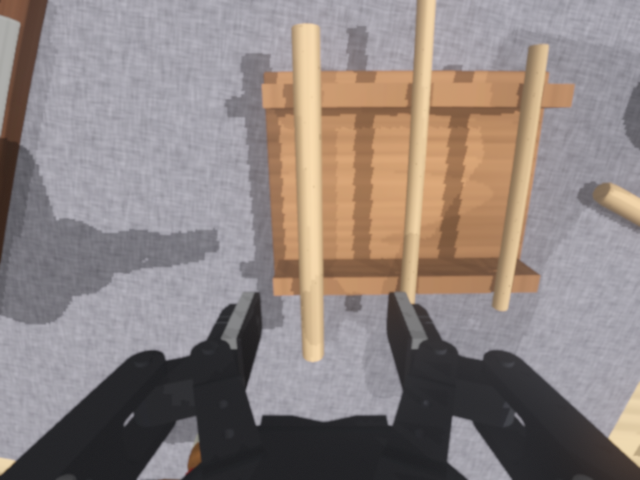

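The wrist view shows the thick rod with its ends at (306,25) and (312,360). That is 3 px left of the prediction. I'll measure it properly from here.

```bash
cat > rod.py <<'E'
from m import *
def rods(c,z,x0,x1,y0,y1,n=3,s=.0005):
    im=rect(c,z,x0,x1,y0,y1,s); h=cv2.cvtColor(im,cv2.COLOR_RGB2HSV)
    m=(h[...,0]>=14)&(h[...,0]<27)&(h[...,1]>60)&(h[...,1]<150)&(h[...,2]>140)
    m=cv2.morphologyEx(m.astype(np.uint8),cv2.MORPH_OPEN,np.ones((9,9)))
    for r in comp(m,n):
        q=cv2.findNonZero(r.astype(np.uint8)); (cx,cy),(w,l),an=cv2.minAreaRect(q)
        vx,vy,_,_=cv2.fitLine(q,cv2.DIST_L2,0,.01,.01).ravel()
        print("rod",np.round([x0+cy*s,y0+cx*s,min(w,l)*s,max(w,l)*s],4),"ang",np.round(np.degrees(np.arctan(vx/vy)),2))
E
python3 - <<'E'
from rod import *
rods(Cam("wrist"),.052,.40,.70,.06,.17,1)
rods(Cam("top"),.052,.40,.70,.06,.17,1)
E
```

```text
rod [0.5441 0.1104 0.032  0.2473] ang 9.92
rod [0.4332 0.0892 0.0065 0.0175] ang 3.2
```

```bash
python3 - <<'E'
from m import *
c=Cam("wrist"); h=cv2.cvtColor(c.im,cv2.COLOR_RGB2HSV)
P=[]
for v in range(120,250,10):
    row=c.im[v,285:340].astype(int); d=np.where((row[:,2]>95)&(row[:,0]>185))[0]+285
    P.append((( d.min()+d.max())/2,v,d.max()-d.min()+1))
P=np.array(P); X=c.plane(P[:,:2],.052); print(P[::3].tolist()); k=np.polyfit(X[:,0],X[:,1],1); print(np.degrees(np.arctan(k[0])), "y at .541",np.polyval(k,.541))
print(c.plane([(306,25),(312.5,360)],.052))
E
```

```text
[[312.0, 120.0, 55.0], [312.0, 150.0, 55.0], [312.0, 180.0, 55.0], [312.0, 210.0, 55.0], [312.0, 240.0, 55.0]]
8.847908902424264 y at .541 0.1187848076200546
[[0.41963051 0.09604303 0.052     ]
 [0.66319898 0.13812447 0.052     ]]
```

```bash
python3 go.py .541 .116 .10 99.7; python3 - <<'E'
from m import *
c=Cam("wrist"); print(c.c); h=cv2.cvtColor(c.im,cv2.COLOR_RGB2HSV)
print(h[180,285:340:3].tolist())
P=[]
for v in range(120,250,10):
    row=h[v,270:350].astype(int); d=np.where((row[:,0]>=16)&(row[:,2]>190))[0]+270
    P.append((np.median(d),v,len(d)))
P=np.array(P); print(P[::3].tolist()); X=c.plane(P[:,:2],.052); k=np.polyfit(X[:,0],X[:,1],1); print(np.degrees(np.arctan(k[0])), "y at .541",np.polyval(k,.541))
d=np.array([np.cos(np.radians(9.8)),np.sin(np.radians(9.8)),0]); m=np.array([.541,.116,.052])
print(np.round(c.proj([m-.12*d,m,m+.12*d]),1).tolist())
E
```

```text
t 1.7 p [0.552  0.131  0.1706] yaw 99.54 F [ 1.3  0.1 -0.3] w 0.055
shift cm [ 7.06 -1.29 -1.33] turn [-0.003 -0.    -0.   ]
[0.47327153 0.11635707 0.30233728]
[[14, 110, 215], [14, 111, 214], [15, 102, 178], [17, 88, 188], [18, 83, 214], [18, 78, 234], [18, 76, 244], [18, 75, 249], [18, 75, 245], [18, 77, 234], [17, 87, 209], [14, 115, 197], [14, 116, 197], [14, 116, 197], [14, 116, 197], [14, 116, 197], [14, 114, 208], [14, 112, 214], [14, 112, 214]]
[[304.0, 120.0, 23.0], [304.5, 150.0, 22.0], [305.5, 180.0, 22.0], [305.5, 210.0, 22.0], [306.0, 240.0, 21.0]]
9.527731155114406 y at .541 0.11447311259889993
[[304.2, 30.3], [307.8, 215.4], [310.8, 355.6]]
```

Call:
{"op": "carry_out", "data": {"motion": [[[2, -0.7, -0.7, 0, 0, 0, 5.5], [4.5, -1.4, -1.35, 0, 0, 0, 5.5], [6.5, -1.4, -1.35, 0, 0, 0, 5.5], [7, -1.4, -1.35, 0, 0, 0, 5.5], [7, -1.4, -1.35, 0, 0, 0, 5.5]]]}}

```text
time_s: 2.17
position: [0.5412, 0.1146, 0.0998]
tool_rot: [[-0.002, -0.165, 0.986], [0.0, 0.986, 0.165], [-1.0, 0.0, -0.002]]
ft_force: [0.4, -0.2, -0.5]
grip_width: 0.055
```

```bash
python3 - <<'E'
from m import *
c=Cam("wrist"); h=cv2.cvtColor(c.im,cv2.COLOR_RGB2HSV); cv2.imwrite("pics/w2.png",c.im[:,:,::-1])
E
python3 go.py .541 .115 .044 99.7
```

```text
t 2.2167 p [0.542  0.1145 0.1009] yaw 99.53 F [-0.1  0.4  1.1] w 0.0548
shift cm [ 5.69  0.06 -0.09] turn [-0.003  0.    -0.   ]
```

View pics/w2.png

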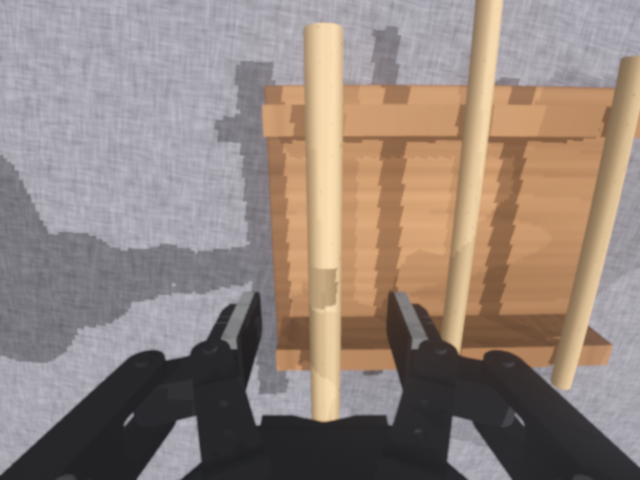

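The rod (x≈325) is centred between the pads (260 and 388), so I'll descend and grip.

Call:
{"op": "carry_out", "data": {"motion": [[[1.5, 0, 0, 0, 0, 0, 5.5], [3, 0, 0, 0, 0, 0, 5.5], [4.5, 0, 0, 0, 0, 0, 5], [5.6, 0, 0, 0, 0, 0, 4.5], [5.6, 0, 0, 0, 0, 0, 4]]]}}

```text
time_s: 2.63
position: [0.5419, 0.1143, 0.044]
tool_rot: [[-0.001, -0.165, 0.986], [0.0, 0.986, 0.165], [-1.0, 0.0, -0.001]]
ft_force: [-0.0, 0.1, 0.2]
grip_width: 0.0401
```

Call:
{"op": "carry_out", "data": {"motion": [[[0, 0, 0, 0, 0, 0, 3], [0, 0, 0, 0, 0, 0, 2.2], [0, 0, 0, 0, 0, 0, 1.2], [0, 0, 0, 0, 0, 0, 1.2], [0, 0, 0, 0, 0, 0, 1.2]]], "grip_force": 50}}

```text
time_s: 3.05
position: [0.5428, 0.1141, 0.0459]
tool_rot: [[0.003, -0.165, 0.986], [0.0, 0.986, 0.165], [-1.0, -0.0, 0.003]]
ft_force: [-0.9, 0.9, 6.9]
grip_width: 0.0163
```

```bash
python3 go.py .541 .115 .044 99.7
```

```text
t 3.05 p [0.5428 0.1141 0.0459] yaw 99.47 F [-0.9  0.9  6.9] w 0.0163
shift cm [ 0.19  0.12 -0.17] turn [-0.004  0.003  0.   ]
```

Call:
{"op": "carry_out", "data": {"motion": [[[-0.3, 0, 0, 0, 0, 0, 1.2], [-1, 0, 0, 0, 0, 0, 1.2], [-2.5, 0, 0, 0, 0, 0, 1.2], [-4, 0, 0, 0, 0, 0, 1.2], [-6, 0, 0, 0, 0, 0, 1.2]]]}}

```text
time_s: 3.47
position: [0.5416, 0.1137, 0.1049]
tool_rot: [[-0.002, -0.164, 0.986], [-0.0, 0.986, 0.164], [-1.0, 0.0, -0.002]]
ft_force: [-0.7, -1.0, -1.1]
grip_width: 0.0163
```

Call:
{"op": "carry_out", "data": {"motion": [[[-1.5, 0, 0, 0, 0, 0, 1.2], [-3, 0, 0, 0, 0, 0, 1.2], [-4, 0, 0, 0, 0, 0, 1.2], [-4, 0, 0, 0, 0, 0, 1.2], [-4, 0, 0, 0, 0, 0, 1.2]]]}}

```text
time_s: 3.88
position: [0.542, 0.1138, 0.1445]
tool_rot: [[0.001, -0.164, 0.986], [-0.0, 0.986, 0.164], [-1.0, -0.0, 0.001]]
ft_force: [0.2, 0.3, -0.4]
grip_width: 0.016
```

```bash
python3 - <<'E'
from m import *
c=Cam("wrist"); cv2.imwrite("pics/w3.png",c.im[:,:,::-1])
o=env.observe(); p=np.array(o["position"]); d=np.array(o["tool_rot"])[:,2]; m=p+[0,0,.008]; print(np.round(c.proj([m-.12*d,m,m+.12*d]),1).tolist())
E
python3 go.py .541 .115 .144 99.7
```

```text
[[328.1, -19.6], [327.6, 328.4], [327.1, 526.7]]
t 3.9333 p [0.5417 0.1138 0.1438] yaw 99.47 F [ 0.2 -0.5 -0.8] w 0.0159
shift cm [-0.02  0.13 -0.05] turn [-0.004 -0.001 -0.   ]
```

View pics/w3.png

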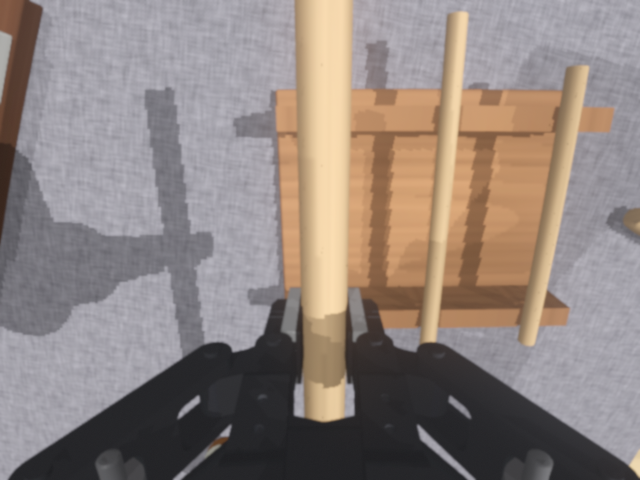

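The rod is held square and centred, at x≈325 and vertical in the image. The two thin rods are still in their notches. I'll carry it across, above the jig, to its -y side.

Call:
{"op": "carry_out", "data": {"motion": [[[-0.5, -3, -1.2, 0.04, 0, 0, 1.2], [-1, -6.5, -2.5, 0.1, 0, 0, 1.2], [-1, -10.2, -3.9, 0.17, 0, 0, 1.2], [-1, -13.9, -5.3, 0.24, 0, 0, 1.2], [-1, -17.6, -6.7, 0.31, 0, 0, 1.2]]]}}

```text
time_s: 4.35
position: [0.5039, -0.0722, 0.1534]
tool_rot: [[-0.002, 0.147, 0.989], [0.001, 0.989, -0.147], [-1.0, 0.0, -0.002]]
ft_force: [1.2, -0.2, 0.1]
grip_width: 0.0164
```

```bash
python3 go.py .4706 -.2357 .15 75.4
```

```text
t 4.35 p [ 0.5039 -0.0722  0.1534] yaw 81.53 F [ 1.2 -0.2  0.1] w 0.0164
shift cm [  0.34 -16.66  -0.88] turn [ 0.107 -0.002 -0.   ]
```

Call:
{"op": "carry_out", "data": {"motion": [[[0, -3.7, -0.2, 0.03, 0, 0, 1.2], [0, -7.4, -0.4, 0.06, 0, 0, 1.2], [0, -11, -0.6, 0.09, 0, 0, 1.2], [0, -14.5, -0.8, 0.107, 0, 0, 1.2], [0, -16.6, -0.9, 0.107, 0, 0, 1.2]]]}}

```text
time_s: 4.77
position: [0.4708, -0.2367, 0.1532]
tool_rot: [[-0.002, 0.252, 0.968], [0.001, 0.968, -0.252], [-1.0, 0.0, -0.002]]
ft_force: [0.3, -0.2, -0.3]
grip_width: 0.0162
```

Call:
{"op": "carry_out", "data": {"motion": [[[0, 0, 0, 0, 0, 0, 1.2], [0, 0, 0, 0, 0, 0, 1.2], [0, 0, 0, 0, 0, 0, 1.2]]]}}

```text
time_s: 5.02
position: [0.4718, -0.233, 0.1536]
tool_rot: [[-0.001, 0.249, 0.969], [0.001, 0.969, -0.249], [-1.0, 0.001, -0.002]]
ft_force: [0.7, 1.0, -0.9]
grip_width: 0.0166
```

```bash
python3 go.py .4706 -.2357 .15 75.4;  python3 - <<'E'
from m import *
c=Cam("wrist"); a=c.im; t=Cam("top"); b=cv2.resize(t.im[160:380,380:540],None,fx=2,fy=2)
L=lambda x,y,z:np.array([.508,-.199,0])+x*np.array([.9677,-.2521,0])+y*np.array([.2521,.9677,0])+np.array([0,0,z])
cor=[L(.2,.07,.02),L(.2,-.05,.02),L(-.11,-.05,.02),L(-.11,.07,.02),L(-.079,-.02,.073),L(.079,-.02,.073)]
print(np.round(c.proj(cor),0).tolist()); print(np.round(t.proj(cor),1).tolist())
cv2.imwrite("pics/w4.png",a[:,:,::-1]); np.save("t4.npy",t.im)
E
```

```text
t 5.0167 p [ 0.4718 -0.233   0.1536] yaw 75.58 F [ 0.7  1.  -0.9] w 0.0166
shift cm [ 0.36 -0.3  -0.05] turn [ 0.003 -0.002 -0.001]
[[438.0, 447.0], [317.0, 448.0], [315.0, 113.0], [484.0, 114.0], [364.0, 167.0], [356.0, 386.0]]
[[444.5, 180.5], [507.4, 197.2], [469.6, 364.3], [404.2, 347.5], [465.7, 345.9], [486.9, 254.3]]
```

View pics/w4.png

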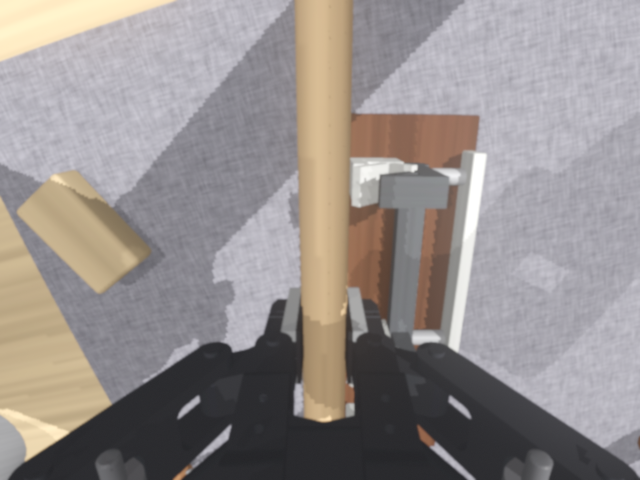

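The wrist view shows the jig corner (-110, +70) at (478,115), where I predicted (484,114). The jig therefore sits about 3–4 mm further toward -y, so I'll take its origin as (.508, -.202). Next I'll descend to the pushing height.

Call:
{"op": "carry_out", "data": {"motion": [[[1.5, 0, 0, 0, 0, 0, 1.2], [3.5, 0, 0, 0, 0, 0, 1.2], [5.5, 0, 0, 0, 0, 0, 1.2], [7, 0, 0, 0, 0, 0, 1.2], [7.5, 0, 0, 0, 0, 0, 1.2]]]}}

```text
time_s: 5.53
position: [0.4715, -0.2322, 0.0773]
tool_rot: [[-0.003, 0.248, 0.969], [0.002, 0.969, -0.248], [-1.0, 0.002, -0.003]]
ft_force: [-0.3, 1.2, -1.4]
grip_width: 0.0163
```

Call:
{"op": "carry_out", "data": {"motion": [[[0, 0, 0, 0, 0, 0, 1.2], [0, 0, 0, 0, 0, 0, 1.2], [0, 0, 0, 0, 0, 0, 1.2]]]}}

```text
time_s: 5.78
position: [0.4726, -0.2338, 0.0803]
tool_rot: [[0.001, 0.249, 0.969], [-0.001, 0.969, -0.249], [-1.0, -0.001, 0.002]]
ft_force: [0.6, 0.5, -1.1]
grip_width: 0.0163
```

```bash
python3 go.py .4819 -.1952 .0785 75.4;  python3 - <<'E'
from m import *
c=Cam("wrist"); s=Cam("scene"); t=Cam("top"); 
P=[np.array([.508,-.202,0])+x*np.array([.9677,-.2521,0])+y*np.array([.2521,.9677,0])+np.array([0,0,z]) for x,y,z in [(0,0,.066),(-.067,-.01,.088),(.067,-.01,.088),(.115,0,.066)]]
for k in (c,s,t): print(np.round(k.proj(P)).tolist())
cv2.imwrite("pics/mix5.png",np.hstack([cv2.resize(s.im[110:220,170:350],(540,330)),cv2.resize(t.im[170:380,390:520],(204,330))])[:,:,::-1])
E
```

```text
t 5.7833 p [ 0.4726 -0.2338  0.0803] yaw 75.6 F [ 0.6  0.5 -1.1] w 0.0163
shift cm [ 0.18  3.97 -0.06] turn [0.004 0.002 0.001]
[[409.0, 350.0], [410.0, 231.0], [387.0, 491.0], [393.0, 511.0]]
[[272.0, 140.0], [301.0, 122.0], [238.0, 136.0], [217.0, 153.0]]
[[466.0, 297.0], [466.0, 338.0], [484.0, 259.0], [481.0, 232.0]]
```

View pics/mix5.png

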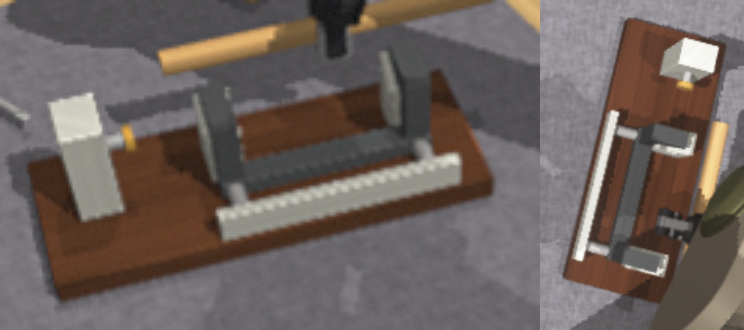

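The scene crop shows the rod's +x end at about (224,131). The top crop shows it at about (503,249), on the -y side and clear of the vees and gate. I'll triangulate that end to check the height.

```bash
python3 - <<'E'
from m import *
s=Cam("scene"); t=Cam("top"); O=np.array([.508,-.202,0]); E=np.array([[.9677,-.2521,0],[.2521,.9677,0],[0,0,1]])
def mid(a,b):
    A=s.rays([a])[0];B=t.rays([b])[0]; k=np.linalg.lstsq(np.c_[A,-B],t.c-s.c,rcond=None)[0]; p,q=s.c+k[0]*A,t.c+k[1]*B
    print(np.round(E@((p+q)/2-O),4),"gap",np.linalg.norm(p-q))
mid((223,131),(503.4,249.5))      # rod end
mid((170+128/3,110+137/3),(390+145*.637,170+83*.636)) # button disc
mid((170+72/3,110+99/3),(390+148*.637,170+48*.636)) # block top corners approx
for z in (.08,.0865,.09): print(z,np.round(E@(t.plane([(503.4,249.5)],z)[0]-O),4),np.round(E@(s.plane([(223,131)],z)[0]-O),4))
for k,n in((s,"s"),(t,"t")): cv2.imwrite(f"pics/{n}6.png",k.im[:,:,::-1])
E
```

```text
[ 0.0915 -0.0395  0.084 ] gap 0.00014877440253720334
[0.1278 0.0012 0.0645] gap 0.0062252818937297665
[0.1539 0.0205 0.1223] gap 0.0007303744213884416
0.08 [ 0.0923 -0.0408  0.08  ] [ 0.0911 -0.0441  0.08  ]
0.0865 [ 0.0911 -0.0387  0.0865] [ 0.0916 -0.0365  0.0865]
0.09 [ 0.0905 -0.0376  0.09  ] [ 0.092  -0.0324  0.09  ]
```

The rod's end is at jig (91.5, -39.5, 84) mm, which matches the plan. Now I'll push the gate back.

Call:
{"op": "carry_out", "data": {"motion": [[[0.05, 0.5, 0, 0, 0, 0, 1.2], [0.05, 1, 0, 0, 0, 0, 1.2], [0.05, 1.5, 0, 0, 0, 0, 1.2], [0.05, 1.7, 0, 0, 0, 0, 1.2], [0.05, 1.7, 0, 0, 0, 0, 1.2]]]}}

```text
time_s: 6.45
position: [0.4764, -0.2166, 0.0788]
tool_rot: [[-0.0, 0.248, 0.969], [0.0, 0.969, -0.248], [-1.0, 0.0, -0.0]]
ft_force: [-0.2, -0.7, -0.6]
grip_width: 0.0164
```

Call:
{"op": "carry_out", "data": {"motion": [[[0, 0.3, 0, 0, 0, 0, 1.2], [0, 0.6, 0, 0, 0, 0, 1.2], [0, 0.9, 0, 0, 0, 0, 1.2], [0, 1.0, 0, 0, 0, 0, 1.2], [0, 1.0, 0, 0, 0, 0, 1.2]]]}}

```text
time_s: 6.87
position: [0.4788, -0.2076, 0.0789]
tool_rot: [[0.0, 0.249, 0.968], [-0.0, 0.968, -0.249], [-1.0, -0.0, 0.0]]
ft_force: [-1.7, -2.1, -0.9]
grip_width: 0.0165
```

Call:
{"op": "carry_out", "data": {"motion": [[[0, 0.4, 0, 0, 0, 0, 1.2], [0, 0.8, 0, 0, 0, 0, 1.2], [0, 1.2, 0, 0, 0, 0, 1.2], [0, 1.2, 0, 0, 0, 0, 1.2], [0, 1.2, 0, 0, 0, 0, 1.2]]]}}

```text
time_s: 7.28
position: [0.4819, -0.196, 0.0789]
tool_rot: [[0.0, 0.249, 0.969], [-0.0, 0.969, -0.249], [-1.0, -0.0, 0.0]]
ft_force: [-1.0, -4.0, -0.2]
grip_width: 0.0167
```

```bash
python3 go.py .4819 -.1952 .0785 75.4;  python3 - <<'E'
from m import *
c=Cam("wrist"); s=Cam("scene"); t=Cam("top"); 
cv2.imwrite("pics/mix6.png",np.hstack([cv2.resize(s.im[110:220,170:350],(540,330)),cv2.resize(t.im[170:380,390:520],(204,330))])[:,:,::-1])
E
```

```text
t 7.2833 p [ 0.4819 -0.196   0.0789] yaw 75.6 F [-1.  -4.  -0.2] w 0.0167
shift cm [ 0.04  0.08 -0.02] turn [0.003 0.    0.   ]
```

View pics/mix6.png

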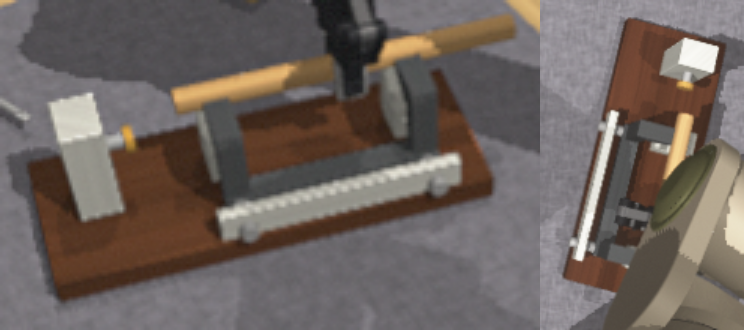

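The rod is against both noses and the gate is pushed back, with about 4 N on it. Now I'll lower it.

Call:
{"op": "carry_out", "data": {"motion": [[[0, 0.1, 0, 0, 0, 0, 1.2], [0.4, 0.1, 0, 0, 0, 0, 1.2], [0.8, 0.1, 0, 0, 0, 0, 1.2], [1.2, 0.1, 0, 0, 0, 0, 1.2], [1.2, 0.1, 0, 0, 0, 0, 1.2]]]}}

```text
time_s: 7.85
position: [0.4815, -0.1946, 0.0655]
tool_rot: [[-0.002, 0.249, 0.969], [0.001, 0.969, -0.249], [-1.0, 0.001, -0.002]]
ft_force: [1.5, -4.3, -9.5]
grip_width: 0.0163
```

Call:
{"op": "carry_out", "data": {"motion": [[[0.2, 0, 0, 0, 0, 0, 1.2], [0.4, 0, 0, 0, 0, 0, 1.2], [0.5, 0, 0, 0, 0, 0, 1.2], [0.5, 0, 0, 0, 0, 0, 1.2], [0.5, 0, 0, 0, 0, 0, 1.2]]]}}

```text
time_s: 8.27
position: [0.4818, -0.1948, 0.0615]
tool_rot: [[-0.001, 0.249, 0.968], [0.001, 0.968, -0.249], [-1.0, 0.0, -0.001]]
ft_force: [-0.3, -2.9, -7.2]
grip_width: 0.0166
```

```bash
python3 go.py .4819 -.1952 .06 75.4
```

```text
t 8.2667 p [ 0.4818 -0.1948  0.0615] yaw 75.58 F [-0.3 -2.9 -7.2] w 0.0166
shift cm [ 0.15 -0.04  0.02] turn [ 0.003 -0.001 -0.   ]
```

Call:
{"op": "carry_out", "data": {"motion": [[[0.1, 0, 0, 0, 0, 0, 1.2], [0.2, 0, 0, 0, 0, 0, 1.2], [0.2, 0, 0, 0, 0, 0, 1.2], [0.2, 0, 0, 0, 0, 0, 1.2]]]}}

```text
time_s: 8.6
position: [0.4822, -0.1946, 0.0604]
tool_rot: [[0.001, 0.249, 0.968], [0.0, 0.968, -0.249], [-1.0, 0.001, 0.001]]
ft_force: [-0.8, 2.2, 4.7]
grip_width: 0.0165
```

```bash
python3 go.py .4819 -.1952 .06 75.4;  python3 - <<'E'
from m import *
c=Cam("wrist"); s=Cam("scene"); t=Cam("top"); 
cv2.imwrite("pics/mix7.png",np.hstack([cv2.resize(s.im[110:220,170:350],(540,330)),cv2.resize(t.im[170:380,390:520],(204,330))])[:,:,::-1])
E
```

```text
t 8.6 p [ 0.4822 -0.1946  0.0604] yaw 75.57 F [-0.8  2.2  4.7] w 0.0165
shift cm [ 0.04 -0.06 -0.01] turn [ 0.003  0.001 -0.001]
```

View pics/mix7.png

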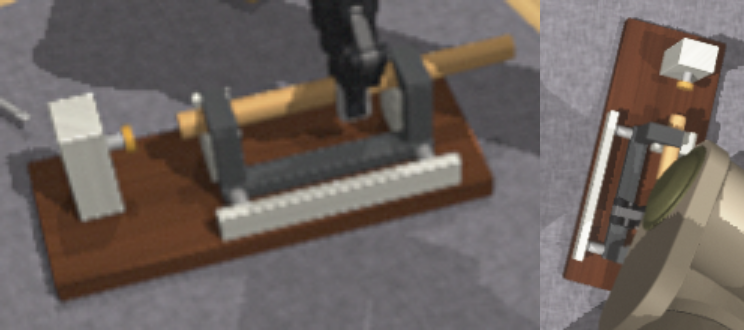

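The gate has sprung back over the rod and the rod touches the vees (Fz +4.7). I'll ease the vertical load and slide it toward the button.

Call:
{"op": "carry_out", "data": {"motion": [[[-0.07, 0, 0, 0, 0, 0, 1.2], [-0.07, 0, 0.2, 0, 0, 0, 1.2], [-0.07, 0, 0.4, 0, 0, 0, 1.2], [-0.07, 0, 0.6, 0, 0, 0, 1.2], [-0.07, 0, 0.8, 0, 0, 0, 1.2]]], "grip_force": 60}}

```text
time_s: 9.17
position: [0.4889, -0.1961, 0.0602]
tool_rot: [[-0.003, 0.249, 0.968], [0.002, 0.968, -0.249], [-1.0, 0.001, -0.003]]
ft_force: [-4.3, 4.8, 1.7]
grip_width: 0.0164
```

```bash
cat > st.py <<'E'
from m import *
o=env.observe(); O=np.array([.508,-.202,0]); E=np.array([[.9677,-.2521,0],[.2521,.9677,0],[0,0,1]])
print("t",round(o["time_s"],2),"jig mm",np.round(1000*E@(np.array(o["position"])-O),1),"F jig",np.round(E@np.array(o["ft_force"]),1))
E
python3 st.py
```

```text
t 9.17 jig mm [-19.9   0.9  60.2] F jig [-5.3  3.5  1.7]
```

Call:
{"op": "carry_out", "data": {"motion": [[[0, 0.05, 0.2, 0, 0, 0, 1.2], [0, 0.05, 0.4, 0, 0, 0, 1.2], [0, 0.05, 0.6, 0, 0, 0, 1.2], [0, 0.05, 0.8, 0, 0, 0, 1.2], [0, 0.05, 1.0, 0, 0, 0, 1.2]]]}}

```text
time_s: 9.58
position: [0.4996, -0.1991, 0.0604]
tool_rot: [[-0.0, 0.249, 0.968], [0.0, 0.968, -0.249], [-1.0, 0.0, -0.0]]
ft_force: [-2.7, 1.3, -1.3]
grip_width: 0.0161
```

```bash
python3 st.py
```

```text
t 9.58 jig mm [-8.8  0.7 60.4] F jig [-2.9  0.6 -1.3]
```

Call:
{"op": "carry_out", "data": {"motion": [[[0, 0, 0.1, 0, 0, 0, 1.2], [0, 0, 0.2, 0, 0, 0, 1.2], [0, 0, 0.3, 0, 0, 0, 1.2], [0, 0, 0.4, 0, 0, 0, 1.2], [0, 0, 0.5, 0, 0, 0, 1.2]]]}}

```text
time_s: 10.0
position: [0.5045, -0.2005, 0.0605]
tool_rot: [[0.0, 0.249, 0.968], [-0.0, 0.968, -0.249], [-1.0, -0.0, 0.0]]
ft_force: [-3.5, 0.5, -2.6]
grip_width: 0.0164
```

```bash
python3 st.py
```

```text
t 10.0 jig mm [-3.7  0.6 60.5] F jig [-3.5 -0.4 -2.6]
```

Call:
{"op": "carry_out", "data": {"motion": [[[0.02, 0, 0.1, 0, 0, 0, 1.2], [0.02, 0, 0.2, 0, 0, 0, 1.2], [0.02, 0, 0.3, 0, 0, 0, 1.2], [0.02, 0, 0.4, 0, 0, 0, 1.2], [0.02, 0, 0.5, 0, 0, 0, 1.2]]]}}

```text
time_s: 10.42
position: [0.5093, -0.2015, 0.0603]
tool_rot: [[-0.0, 0.249, 0.968], [0.0, 0.968, -0.249], [-1.0, 0.0, -0.0]]
ft_force: [-3.4, 1.9, -0.6]
grip_width: 0.0163
```

```bash
python3 st.py
```

```text
t 10.42 jig mm [ 1.2  0.8 60.3] F jig [-3.8  1.  -0.6]
```

Call:
{"op": "carry_out", "data": {"motion": [[[0, 0, 0.1, 0, 0, 0, 1.2], [0, 0, 0.2, 0, 0, 0, 1.2], [0, 0, 0.3, 0, 0, 0, 1.2], [0, 0, 0.4, 0, 0, 0, 1.2], [0, 0, 0.5, 0, 0, 0, 1.2]]]}}

```text
time_s: 10.83
position: [0.5141, -0.2028, 0.0603]
tool_rot: [[-0.0, 0.249, 0.968], [0.0, 0.968, -0.249], [-1.0, 0.0, -0.0]]
ft_force: [-4.2, 1.8, -0.7]
grip_width: 0.0163
```

```bash
python3 st.py;  python3 - <<'E'
from m import *
s=Cam("scene"); t=Cam("top")
cv2.imwrite("pics/mix8.png",np.hstack([cv2.resize(s.im[120:200,170:270],(500,400)),cv2.resize(t.im[180:280,440:520],(300,375))[:375].copy() if 0 else cv2.resize(t.im[180:280,440:515],(300,400))])[:,:,::-1])
E
```

```text
t 10.83 jig mm [ 6.1  0.8 60.3] F jig [-4.5  0.7 -0.7]
```

View pics/mix8.png

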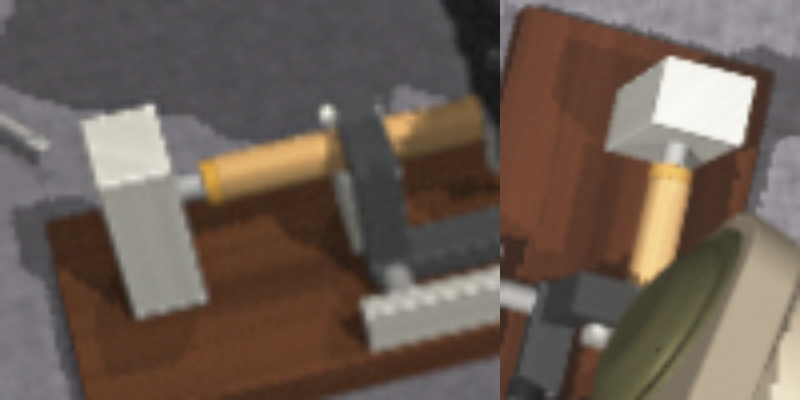

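The rod end is now touching the brass disc, at crop (210,180). Next comes about 8 mm of travel, which I'll feel through to the hard stop.

Call:
{"op": "carry_out", "data": {"motion": [[[0, 0, 0.1, 0, 0, 0, 1.2], [0, 0, 0.2, 0, 0, 0, 1.2], [0, 0, 0.3, 0, 0, 0, 1.2], [0, 0, 0.4, 0, 0, 0, 1.2], [0, 0, 0.5, 0, 0, 0, 1.2]]]}}

```text
time_s: 11.35
position: [0.5189, -0.204, 0.0603]
tool_rot: [[-0.0, 0.249, 0.968], [0.0, 0.968, -0.249], [-1.0, 0.0, -0.0]]
ft_force: [-4.2, 0.9, -1.7]
grip_width: 0.016
```

```bash
python3 st.py
```

```text
t 11.35 jig mm [11.1  0.8 60.3] F jig [-4.3 -0.2 -1.7]
```

Call:
{"op": "carry_out", "data": {"motion": [[[0, 0, 0.1, 0, 0, 0, 1.2], [0, 0, 0.2, 0, 0, 0, 1.2], [0, 0, 0.2, 0, 0, 0, 1.2]]]}}

```text
time_s: 11.6
position: [0.5209, -0.2045, 0.0602]
tool_rot: [[-0.0, 0.249, 0.968], [0.0, 0.968, -0.249], [-1.0, 0.0, -0.0]]
ft_force: [-5.1, 1.2, -1.0]
grip_width: 0.0162
```

```bash
python3 st.py
```

```text
t 11.6 jig mm [13.1  0.8 60.2] F jig [-5.2 -0.1 -1. ]
```

Call:
{"op": "carry_out", "data": {"motion": [[[0, 0, 0.1, 0, 0, 0, 1.2], [0, 0, 0.2, 0, 0, 0, 1.2], [0, 0, 0.2, 0, 0, 0, 1.2]]]}}

```text
time_s: 11.85
position: [0.5214, -0.2044, 0.0601]
tool_rot: [[-0.004, 0.249, 0.968], [0.002, 0.969, -0.249], [-1.0, 0.001, -0.004]]
ft_force: [-11.3, 2.2, 2.4]
grip_width: 0.0162
```

```bash
python3 st.py
```

```text
t 11.85 jig mm [13.6  1.  60.1] F jig [-11.5  -0.7   2.4]
```

It has hit the hard stop: the force went from 5 to 11.5 N and the motion stalled. One more small push should confirm it.

Call:
{"op": "carry_out", "data": {"motion": [[[0, 0, 0.05, 0, 0, 0, 1.2], [0, 0, 0.1, 0, 0, 0, 1.2], [0, 0, 0.1, 0, 0, 0, 1.2], [0, 0, 0.1, 0, 0, 0, 1.2]]]}}

```text
time_s: 12.18
position: [0.5215, -0.2044, 0.0599]
tool_rot: [[-0.006, 0.249, 0.968], [0.002, 0.969, -0.249], [-1.0, 0.001, -0.006]]
ft_force: [-15.3, 4.5, 3.5]
grip_width: 0.0162
```

```bash
python3 st.py
```

```text
t 12.18 jig mm [13.7  1.1 59.9] F jig [-16.    0.5   3.5]
```

Call:
{"op": "carry_out", "data": {"motion": [[[0, 0, -0.08, 0, 0, 0, 1.3], [0, 0, -0.12, 0, 0, 0, 1.8], [0, 0, -0.12, 0, 0, 0, 2.4], [0, 0, -0.12, 0, 0, 0, 3.2], [0, 0, -0.12, 0, 0, 0, 4]]], "grip_force": 20}}

```text
time_s: 12.6
position: [0.5235, -0.2055, 0.0608]
tool_rot: [[0.002, 0.249, 0.968], [-0.001, 0.968, -0.249], [-1.0, -0.001, 0.003]]
ft_force: [-0.9, 0.6, 0.5]
grip_width: 0.0396
```

Call:
{"op": "carry_out", "data": {"motion": [[[0, 0, 0, 0, 0, 0, 4.5], [-0.5, 0, 0, 0, 0, 0, 4.5], [-1.5, 0, 0, 0, 0, 0, 4.5], [-3, 0, 0, 0, 0, 0, 4.5], [-5, 0, 0, 0, 0, 0, 4.5]]]}}

```text
time_s: 13.02
position: [0.5224, -0.2048, 0.1109]
tool_rot: [[-0.001, 0.249, 0.968], [0.001, 0.968, -0.249], [-1.0, 0.0, -0.001]]
ft_force: [0.1, 0.0, 0.1]
grip_width: 0.0449
```

Call:
{"op": "carry_out", "data": {"motion": [[[-3, 0, -1, 0, 0, 0, 4.5], [-6, 0, -3.5, 0, 0, 0, 4.5], [-8, 0, -7, 0, 0, 0, 4.5], [-9, 0, -10, 0, 0, 0, 4.5], [-9, 0, -11, 0, 0, 0, 4.5]]]}}

```text
time_s: 13.43
position: [0.4139, -0.1767, 0.2035]
tool_rot: [[0.003, 0.249, 0.968], [-0.003, 0.968, -0.249], [-1.0, -0.002, 0.004]]
ft_force: [0.6, -0.7, -0.0]
grip_width: 0.045
```

```bash
python3 st.py;  python3 - <<'E'
from m import *
s=Cam("scene"); t=Cam("top")
cv2.imwrite("pics/s9.png",s.im[:,:,::-1]); cv2.imwrite("pics/t9.png",t.im[:,:,::-1])
a=cv2.resize(s.im[110:220,170:350],(540,330)); b=cv2.resize(t.im[170:380,390:520],(204,330)); e=cv2.resize(s.im[210:390,290:480],(285,270)); f=cv2.resize(t.im[190:370,160:330],(255,270))
o=np.zeros((600,744,3),np.uint8); o[:330]=np.hstack([a,b]); o[330:,:285]=e; o[330:,285:540]=f; cv2.imwrite("pics/mix9.png",o[:,:,::-1])
E
```

```text
t 13.43 jig mm [-97.4   0.7 203.5] F jig [ 0.8 -0.5 -0. ]
```

View pics/mix9.png

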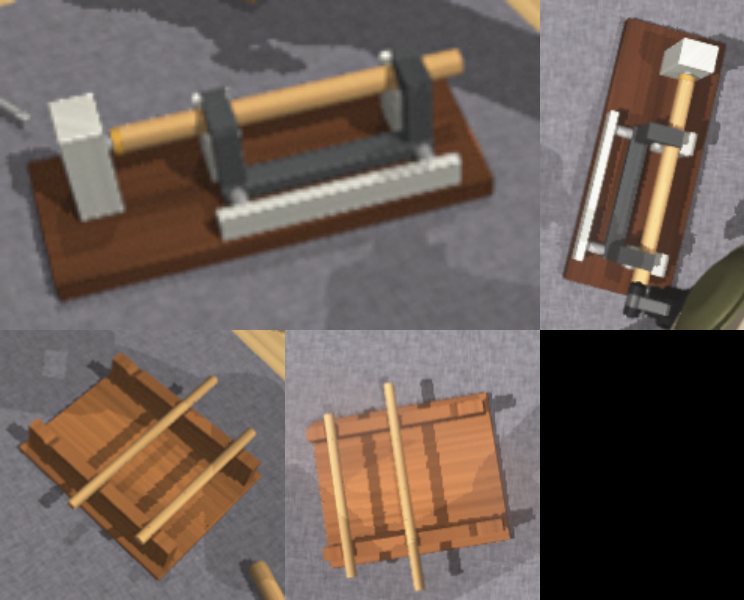

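The last picture shows the rod seated in both vees with the gate lips over it. The button disc moved from about (128,137) to (117,140), which is 3.7 image px against 3.8 px expected for 8 mm. Both thin rods are in their notches and the gripper is clear, so I'm handing the job in.

```bash
python3 -c "
from rig import env
print(env.close_job(), env.observe()['time_s'])"
```

```text
the job is handed in; nothing more can be done
the job is handed in; nothing more can be done
```

The job is done and handed in. The thick post is in the trimming jig with the gate closed over it and the button pressed right in, and both thin blanks are still in the cradle. It took about 13.5 s of the 64 s allowed.

**What I did:** I gripped the post at its middle and carried it over to the jig's -y side. There I pushed both gate noses back with its side, with about 4 N on the gate. I lowered it until the gate sprung back over it, eased off the vertical load, and slid it along against 3–5 N.

**Button:** the slide stalled at the hard stop, where the force rose from 5 to 16 N. In the final picture the disc had moved 3.7 px, against 3.8 px expected for the full 8 mm.

**Release:** after I let go, the final pictures showed the post lying in both vees under the lips. The gripper was clear and the wrist force was about zero.

**Checks that disagreed:**
- **Camera poses:** the first estimates from the scene and top cameras differed by up to 5 mm, so I corrected them with the wrist camera and by feel.
- **Grip width:** it read about 16.3 mm on the 18 mm post throughout. I did not find out why, but I saw no sign of slipping.

I viewed 10 pictures.

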